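Wedge the ball pump in its box and hold the plunger half drawn

ROBOT

A 6-joint arm with a two-finger parallel gripper is mounted at the origin on the work surface. World frame = base frame: x ahead of the robot, y to its left, z up, the work surface at z = 0. Lengths are in m, angles in rad, forces in N, time in s.
With the tool pointing down it reaches from about 0.35 to 0.775 m from the base axis. Payload 5.5 kg.
Tool frame: the origin (TCP) lies at the very end of the fingers, on their centre line; the grasp point (between the pads) lies 19 mm behind it; z points along the fingers, y is the line along which they close (so a half turn about z gives the same grasp; the last joint's range is limited). The gripper opens to 85 mm and grips with 20 to 120 N. Pads are 22 mm wide; open, the fingers measure 114 mm over their backs; the gripper's body (76 mm by 85 mm) begins 54 mm behind the grasp point. The pads swing forward as they close: fully open they stand 13 mm farther back than shut.
Start: joints at [1.078, 0.313, 0.046, 1.304, 0, 1.431], TCP at [0.199, 0.54, 0.231] pointing down, gripper open.
Joint ranges: [-2.76, 2.76], [-0.86, 1.69], [-1.03, 1.26], [-2.2, 2.34], [-1.47, 1.5], [-3.14, 3.14]. Speed limits (rad/s): [2.57, 2.57, 3.14, 3.14, 3.14, 3.14].

INTERFACE

Orientations are given as a unit quaternion [w, x, y, z].
In Python, from workcell import env, cams, ticket, spotter gives the robot as it stands.
- The arm moves only by the tool jog_arm, never from a script. Its argument "increments" is a list that holds one entry, the list of rows, each a list of 7 numbers: the shift along the tool's x, y, z in units of 0.25 m (1.0 is 0.25 m), then the turn, a rotation vector about the tool's x, y, z in units of 180 degrees (1.0 is 180 degrees), then the closure in counts, from 0 (fully open) to 255 (shut). A call has 1 to 20 rows; each row shifts and turns the commanded pose from where the row before left it, along the tool's axes as they then stand; what a row does not reach is not made up. A row lasts 1/10 s, in which the tool goes at most 50 mm and 8.59 degrees, less where a joint would pass 70% of its speed; a pose out of reach is approached as far as the arm can. A call with a number of a shift or a turn outside -1 to 1 is refused whole. A call with a gripper value outside its range is refused whole. The fingers move at their own pace and stop on an object; "force" is the grip in N (left out, the last holds). Time passes only in rows, so rows that do not move let the fingers close. It gives the time, the measured TCP pose, the force, the opening and the grip force at its end, in the units of the state.
- env.get_state(): the state, without advancing time (a new reading comes with each control period).
- cams.read_camera(name): name is "scene" or "top"; returns a dict with "pixels" (480x640x3 uint8, red, green, blue), "fx", "fy", "cx", "cy" (pixels), "xyz" and "attitude" of the camera in the world. Camera axes: x right, y down, z forward; pixel columns grow to the right and rows downward; lengths in m; the calibration is good to about 2 mm. A picture is of the moment at which its call begins. There is no depth.
- ticket.hand_in(): hands the job in; it is judged then, once.
Trained networks look in the newest picture that a camera, given by its name, has taken for a name from the list of things; names that differ only in an ending like _2 or _b are one class to them, and where a whole thing is asked for, a point or a joint stands for the part that bears it (a point fixed in the world has none). Each returns a list of dicts, best first, with "conf" (0 to 1); they miss things now and then, are a little off and sometimes report something else, mostly with a low value. They report only what shows in the picture. A call takes as long as a camera call. They do not tell look-alikes from the thing itself.
- spotter.find_in(target, camera): "uv" ([column, row] in pixels, amid what is visible of it).
- spotter.cut_out(target, camera): "region" (480x640 bool, what is visible of it) and "uv" ([column, row] in pixels, amid what is visible of it).
- spotter.landmark_of(target, camera): "uv" ([column, row] in pixels: a listed point, or the origin of a listed thing).
The state is a dict: "clock": time; "joint_pos": joint angles; "qvel": joint speeds; "tau": joint torques, N m; "tcp_pos": TCP position; "orientation": TCP orientation; "wrist_force": force on the tool from outside, world axes, zero at the start; "ft_torque": the same for the moment, N m; "finger_gap": finger opening in m; "grip_force": force on a finger pad.
Only numpy, scipy, OpenCV 4.12 (cv2) and the standard library are available. Lean on these libraries where they do the work, as an engineer would, in place of code of your own. Each camera call takes 0.05 s, during which the arm holds its last target. There are 200 camera calls.

TASK

I want to wipe and grease the ball pump's rod. First wedge the pump in its beech box: pack the chalk jar and the yellow plaster tin upright into the two gaps beside its foot, one in each, standing on the box floor. Then draw the orange T-handle straight up to about half of its stroke, without the rod binding or the pump being lifted or tipped, and finish still holding it there, since it sinks back when let go; leave the things on the tiers where they are.

Things in the scene. Friction and masses are not known exactly. Their poses are not given: they have to be found in the camera images.
- box: Open beech box, standing fast on the table (it does not move), outside 84 (x) x 244 (y) x 48 mm high, walls and floor 8 mm thick, inside 68 x 228 mm and 40 mm deep. Origin: centre of its underside; its y axis runs along its length. The pump stands in the middle, leaving at each end a gap of 66 mm (give or take 2) along y for one item.
- pump: Loose ball pump standing on the box floor: black foot plate 64 (x) x 96 (y) x 10 mm, blue barrel 34 mm in diameter above its middle, black cap 40 mm in diameter with its top 130 mm above the origin. Origin: centre of the underside of the foot; z up along the bore. About 0.45 kg, held down only by its weight, so a bound rod lifts it.
- plunger: Loose plunger: orange bar 76 (x) x 26 (y) x 26 mm high, roughly across the box, on a neck 18 mm wide, 14 mm tall; a 12 mm steel rod runs down through a 13.5 mm hole in the cap. Origin: centre of the bar; z up along the rod. Home (as at the start) it is 157 mm above the pump's origin; full stroke 92 mm up. About 0.14 kg; slides and turns easily, sinks home when let go.
- jar_center (a point): Centre (half-way up) of the chalk jar, white with a blue lid, a plain cylinder 58 mm in diameter and 95 mm high, standing upright on the bottom tier; about 0.22 kg.
- jar: The chalk jar; origin at the centre of its underside.
- tin_center (a point): Centre (half-way up) of the square yellow plaster tin with a red cross on its lid, 58 x 58 x 95 mm high, standing upright on the bottom tier; x and y axes square to its sides; about 0.16 kg.
- tin: The plaster tin; origin at the centre of its underside.
- tiers: Fixed stepped stand of three beech tiers, 440 mm long in x. Origin: centre line of its underside. Bottom board's open part spans y -180 to 0 mm, its top 36 mm high; middle board y 0 to 90 mm, top 108 mm high; top board y 90 to 200 mm, 180 mm high.
- kettlebell: Green kettlebell, 80 mm wide and 117 mm high, on the bottom tier beyond the jar and tin; origin at the centre of its underside. Leave alone.
- ball_center (a point): Centre of the red grip ball, 60 mm in diameter, in a cork ring on the middle tier. Leave alone.
- carabiner: Steel carabiner, 80 x 45 x 8 mm, lying on the middle tier. Leave alone.
- dish: Blue ceramic key dish, 100 mm in diameter and 24 mm high, on the top tier; origin at the centre of its underside. Leave alone.
- whistle: White plastic whistle lying in the dish. Leave alone.
Not all that is in view belongs to the job. Of the things like the tin, leave any that is purple; of the rest the larger one is meant.

How it is judged:
On the way, in this order (a step that is already met when the one before it is completed fails the run):
1. jar and tin stand in the gaps, one at each side of the pump, released, with the pump standing on the box floor and its plunger still home (z of jar_center in the frame of box between 0.0515 and 0.0595 m and x of jar_center in the frame of box between -0.012 and 0.012 m and angle between each of jar_center, tin_center's own z axis and vertical below 0.09 rad and z of tin_center in the frame of box between 0.0515 and 0.0595 m and x of tin_center in the frame of box between -0.012 and 0.012 m and ((y of jar_center in the frame of box between 0.066 and 0.092 m and y of tin_center in the frame of box between -0.092 and -0.066 m) or (y of jar_center in the frame of box between -0.092 and -0.066 m and y of tin_center in the frame of box between 0.066 and 0.092 m)) and z of pump in the frame of box below 0.011 m and angle between pump's own z axis and vertical below 0.07 rad and z of plunger in the frame of pump below 0.167 m and contact force between each of jar, tin and the fingers below 0.1 N), for 0.2 s.
2. the plunger is drawn to about half of its stroke (z of plunger in the frame of pump between 0.188 and 0.218 m and z of pump in the frame of box below 0.011 m and angle between pump's own z axis and vertical below 0.07 rad), for 0.2 s.
At the end, for the whole second after the job is handed in: Jar and tin stand upright (5 deg) on the box floor, one in each gap, released. The pump stands on the floor (raised < 3 mm, tilt < 4 deg). The fingers hold the plunger still, drawn 31 to 61 of 92 mm, in line with the barrel within 3.4 deg, pressing on the pump with < 15 N (all of step 2 and z of jar_center in the frame of box between 0.0515 and 0.0595 m and x of jar_center in the frame of box between -0.012 and 0.012 m and angle between each of jar_center, tin_center's own z axis and vertical below 0.09 rad and z of tin_center in the frame of box between 0.0515 and 0.0595 m and x of tin_center in the frame of box between -0.012 and 0.012 m and ((y of jar_center in the frame of box between 0.066 and 0.092 m and y of tin_center in the frame of box between -0.092 and -0.066 m) or (y of jar_center in the frame of box between -0.092 and -0.066 m and y of tin_center in the frame of box between 0.066 and 0.092 m)) and angle between the z axis of plunger and the z axis of pump, either way round below 0.06 rad and contact force between plunger and the fingers above 2 N and contact force between plunger and pump below 15 N and linear speed of plunger below 0.01 m/s and contact force between each of jar, tin and the fingers below 0.1 N); the arm keeps its last pose, push and grip.
It fails at once if something on the tiers was disturbed (moved by more than 25 mm) (distance of any of kettlebell, ball_center, carabiner, dish, whistle from where it was at the start of the episode above 0.025 m).
It fails at once if the pump was tipped over by more than 9 degrees or lifted by more than 12 mm (angle between pump's own z axis and vertical above 0.16 rad or z of pump in the frame of box above 0.02 m).
It fails at once if the plunger was pulled out to the end of its stroke (z of plunger in the frame of pump above 0.241 m).
It also fails if it takes over 64 s, if anything falls off the work surface, if the arm or the gripper's body presses on something with over 40 N, if the wrist force passes 120 N, or if a joint passes its speed limit or range.

## Working session

There is one attempt and no reset: what is moved stays moved. The work goes in short steps, Python scripts to look and compute and a tool call to move; the robot and the scene stay as the last step left them, time stands still between calls to the robot, and variables do not carry over. Pictures are saved under pics/ and viewed, at most 10 in all, crops included, and the job is handed in when it is done.

Besides the shell and the picture viewer there is one more tool, called after ">>>" as name(argument=value, ...), one argument or row to a line, values as JSON. jog_arm: Moves the arm, as the interface text tells. Shifts and turns lie within -1 to 1; 1 stands for 0.25 m of shift or 180 degrees of turn. Its arguments: {"type":"object","properties":{"increments":{"type":"array"},"force":{"type":"number"}},"required":["increments"]}

```bash
mkdir -p pics; ls
cat > h.py <<'E'
import numpy as np, cv2, json
from scipy.spatial.transform import Rotation as R
from workcell import env, cams, ticket, spotter
def Rq(q): return R.from_quat([q[1],q[2],q[3],q[0]])
def ray(c,uv):
    d=np.array([(uv[0]-c['cx'])/c['fx'],(uv[1]-c['cy'])/c['fy'],1.]); return Rq(c['attitude']).apply(d)
def atz(c,uv,z):
    d=ray(c,uv); p=np.array(c['xyz']); return p+d*(z-p[2])/d[2]
def proj(c,P):
    p=Rq(c['attitude']).inv().apply(np.atleast_2d(P)-np.array(c['xyz'])); return np.c_[c['fx']*p[:,0]/p[:,2]+c['cx'],c['fy']*p[:,1]/p[:,2]+c['cy']]
def tri(c1,u1,c2,u2):
    A=[];b=[]
    for c,u in((c1,u1),(c2,u2)):
        d=ray(c,u);d/=np.linalg.norm(d);M=np.eye(3)-np.outer(d,d);A.append(M);b.append(M@np.array(c['xyz']))
    A=np.vstack(A);b=np.hstack(b);x=np.linalg.lstsq(A,b,rcond=None)[0];return x,np.linalg.norm(A@x-b)
E
python3 - <<'E'
from h import *
print(env.get_state())
for n in('scene','top'):
    c=cams.read_camera(n); cv2.imwrite(f'pics/{n}0.png',c['pixels'][:,:,::-1]); print(n,{k:v for k,v in c.items() if k!='pixels'})
    for t in ['box','pump','plunger','jar_center','tin_center','jar','tin','tiers','kettlebell','ball_center','carabiner','dish']:
        print(t,[(np.round(r['uv'],1).tolist(),round(r['conf'],2)) for r in spotter.landmark_of(t,n)])
E
```

```text
pics
{'clock': 0.0, 'joint_pos': array([ 1.07839679e+00,  3.13998778e-01,  4.50058591e-02,  1.30359035e+00,
       -1.78334605e-05,  1.43124620e+00]), 'qvel': array([ 8.46022182e-04, -5.70842751e-04, -1.44933823e-03,  1.30432755e-05,
        9.80522027e-04, -5.45521302e-04]), 'tau': array([ 1.59925119e-03, -4.80625999e+01,  2.98534727e+01,  1.94517971e-02,
       -1.42089630e-04, -7.22443758e-06]), 'tcp_pos': array([0.19845571, 0.53914011, 0.23042078]), 'orientation': array([-2.69164671e-04,  1.75510824e-01,  9.84477096e-01, -8.52009361e-04]), 'wrist_force': array([1.1764123 , 0.18726938, 0.54685652]), 'ft_torque': array([ 0.06059324, -0.02871299,  0.01196642]), 'grip_force': 0.0, 'finger_gap': 0.0854847159722843}
scene {'fx': 461.6456038607066, 'fy': 461.6456038607066, 'cx': 323.8896982645557, 'cy': 239.785609343005, 'xyz': array([1.16442152, 0.16679231, 0.73965706]), 'attitude': array([-0.28616903,  0.64142329,  0.65349926, -0.282174  ])}
box [([169.1, 299.5], 0.75), ([435.4, 224.1], 0.74)]
pump [([171.2, 294.5], 0.56)]
plunger [([154.6, 242.9], 0.7)]
jar_center [([371.9, 301.2], 0
[... 497 characters left out ...]
: array([0.29465239, 0.15944856, 1.11684924]), 'attitude': array([ 0.07309588, -0.70080671,  0.70541299, -0.07693802])}
box [([468.2, 234.0], 0.81)]
pump [([470.8, 236.2], 0.64)]
plunger [([494.0, 212.2], 0.78)]
jar_center [([266.5, 195.5], 0.73), ([117.4, 203.3], 0.69), ([282.9, 271.2], 0.49)]
tin_center [([237.7, 378.9], 0.96), ([279.8, 269.6], 0.88), ([349.4, 280.1], 0.73)]
jar [([270.8, 205.0], 0.6)]
tin [([238.7, 377.7], 0.9), ([346.2, 279.7], 0.76), ([282.8, 271.8], 0.73)]
tiers [([222.1, 227.7], 0.67)]
kettlebell [([263.2, 139.6], 0.62), ([279.8, 266.6], 0.24)]
ball_center [([182.1, 277.6], 0.62)]
carabiner [([187.0, 170.5], 0.94)]
dish [([118.5, 196.6], 0.94), ([183.0, 275.6], 0.56)]
```

View pics/scene0.png

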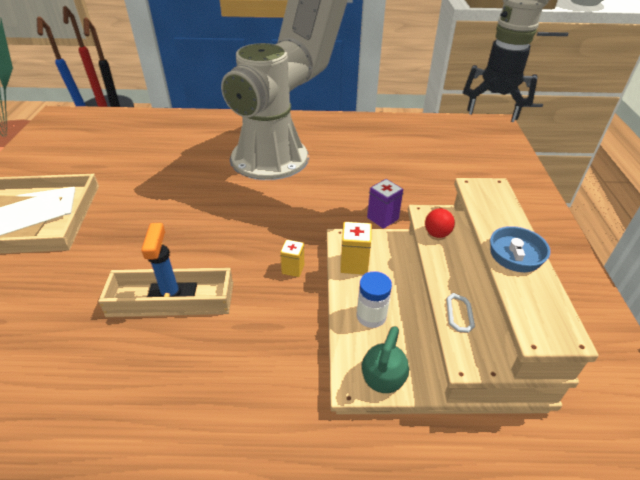

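View pics/top0.png

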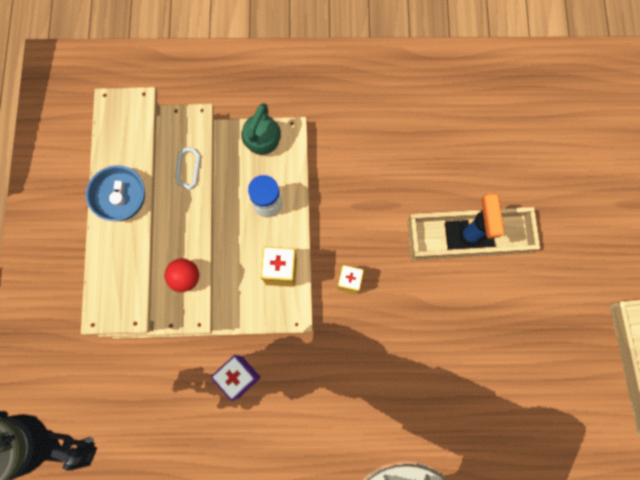

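Candidates (scene px / top px):
- Large yellow tin on the tier: (355,249) / (279,265). This is the target.
- Small yellow tin on the table: (292,259) / (350,279). Decoy.
- Purple tin: (385,203) / (235,377). Leave alone.

The jar, white with a blue lid, is at (374,300) / (264,195). The box with the pump is at (168,292) / (475,232).

```bash
cat >> h.py <<'E'
from scipy.optimize import minimize
def boxpts(sx,sy,z0,z1): return np.array([[a*sx/2,b*sy/2,z] for a in(-1,1) for b in(-1,1) for z in(z0,z1)])
def cylpts(d,z0,z1):
    t=np.linspace(0,2*np.pi,40); return np.array([[d/2*np.cos(a),d/2*np.sin(a),z] for a in t for z in(z0,z1)])
def place(pts,p):
    c,s=np.cos(p[2]),np.sin(p[2]); return np.c_[p[0]+c*pts[:,0]-s*pts[:,1],p[1]+s*pts[:,0]+c*pts[:,1],pts[:,2]]
def fit(obs,pts,p0,yaw=True):
    # obs: list of (cam, mask) ; IoU of projected hull, 4x subpixel
    def cost(p):
        tot=0
        for c,m in obs:
            uv=proj(c,place(pts,p)); im=np.zeros((480,640),np.uint8)
            h=cv2.convexHull(np.round(uv*16).astype(np.int32)); cv2.fillConvexPoly(im,h,255,cv2.LINE_AA,4)
            a=im/255.; tot+=1-np.minimum(a,m).sum()/np.maximum(a,m).sum()
        return tot
    best=None
    for y in ([p0[2]+d for d in(-.4,0,.4)] if yaw else [p0[2]]):
        f=(lambda q:cost(q)) if yaw else (lambda q:cost([q[0],q[1],0]))
        x=np.array([p0[0],p0[1],y])[:3 if yaw else 2]
        sim=np.vstack([x]+[x+e for e in np.diag([.01,.01,.15])[:len(x),:len(x)]])
        r=minimize(f,x,method='Nelder-Mead',options=dict(initial_simplex=sim,xatol=1e-4,fatol=1e-4))
        if best is None or r.fun<best.fun: best=r
    return best.x,best.fun
def hull(m):
    ys,xs=np.nonzero(m); im=np.zeros(m.shape,np.uint8); cv2.fillConvexPoly(im,cv2.convexHull(np.c_[xs,ys].astype(np.int32)),1); return im.astype(float)
def seg(t,n,near):
    r=[x for x in spotter.cut_out(t,n) if np.hypot(*(np.array(x['uv'])-near))<30]
    return r[0]['region'].astype(float) if r else None
E
python3 - <<'E'
from h import *
S=cams.read_camera('scene');T=cams.read_camera('top')
def orange(c):
    h=cv2.cvtColor(c['pixels'],cv2.COLOR_RGB2HSV);m=cv2.inRange(h,(5,170,140),(17,255,255));n,l,s,ce=cv2.connectedComponentsWithStats(m)
    return l,s,ce
def run(name,t,pts,us,ut,z,yaw=True,hl=False):
    obs=[]
    for c,n,u in((S,'scene',us),(T,'top',ut)):
        m=seg(t,n,np.array(u))
        if m is None: print(name,n,'miss');continue
        obs.append((c,hull(m) if hl else m))
    p0=atz(T,ut,z)
    for o in ([obs]+[[q] for q in obs]): print(name,np.round(fit(o,pts,[p0[0],p0[1],0],yaw),4) if 0 else [np.round(v,4) for v in fit(o,pts,[p0[0],p0[1],0],yaw)])
run('tin','tin',boxpts(.058,.058,.036,.131),(355,249),(279,265),.12)
run('jar','jar',cylpts(.058,.036,.131),(374,300),(264,197),.12,False)
run('box','box',boxpts(.084,.244,0,.048),(168,292),(475,232),.04,True,True)
run('plunger','plunger',boxpts(.076,.026,.152,.178),(156,250),(492,216),.165)
run('small','tin',boxpts(.04,.04,0,.06),(292,259),(350,279),.06)
run('purple','tin',boxpts(.058,.058,0,.095),(385,203),(235,377),.095)
run('kb','kettlebell',cylpts(.08,.036,.1),(385,365),(261,132),.08,False)
for t,u,v in(('plunger',(156,242),(492,216)),('pump',(171,294),(471,236))):
    a=spotter.landmark_of(t,'scene');b=spotter.landmark_of(t,'top')
    print(t,tri(S,a[0]['uv'],T,b[0]['uv']))
crop=np.hstack([cv2.resize(S['pixels'][180:340,250:420],None,fx=2.3,fy=2.3),cv2.resize(T['pixels'][160:320,210:380],None,fx=2.3,fy=2.3)])
cv2.imwrite('pics/crop.png',crop[:,:,::-1])
print(atz(T,(492,216),.165))
E
```

```text
tin scene miss
tin [array([0.4709, 0.23  , 0.0037]), np.float64(0.0897)]
tin [array([0.4709, 0.23  , 0.0037]), np.float64(0.0897)]
jar [array([0.6091, 0.2576]), np.float64(0.1798)]
jar [array([0.6098, 0.2574]), np.float64(0.0706)]
jar [array([0.6078, 0.2583]), np.float64(0.102)]
box [array([ 0.5468, -0.1482,  0.0569]), np.float64(0.0888)]
box [array([ 0.55  , -0.148 ,  0.0538]), np.float64(0.024)]
box [array([ 0.5459, -0.1476,  0.0589]), np.float64(0.0255)]
plunger [array([ 0.5476, -0.147 ,  0.1641]), np.float64(0.5017)]
plunger [array([ 0.5468, -0.1483,  0.2004]), np.float64(0.2599)]
plunger [array([ 0.546 , -0.1456, -0.0021]), np.float64(0.2158)]
small [array([ 0.4532,  0.0968, -0.2213]), np.float64(0.1569)]
small [array([ 0.4524,  0.0964, -0.1653]), np.float64(0.0679)]
small [array([ 0.4536,  0.0972, -0.2556]), np.float64(0.0767)]
purple [array([ 0.2722,  0.3096, -0.8215]), np.float64(0.2254)]
purple [array([ 0.2755,  0.3094, -0.5267]), np.float64(0.1257)]
purple [array([0.2723, 0.3097, 0.7338]), np.float64(0.064)]
kb scene miss
kb top miss
kb [array([0.7405, 0.2682]), np.float64(0.0)]
plunger (array([ 0.55084072, -0.14537753,  0.1683402 ]), np.float64(0.004016620703430925))
pump (array([ 0.55018168, -0.14748477,  0.00712117]), np.float64(0.0006674669177415663))
[ 0.54521707 -0.1464426   0.165     ]
```

View pics/crop.png

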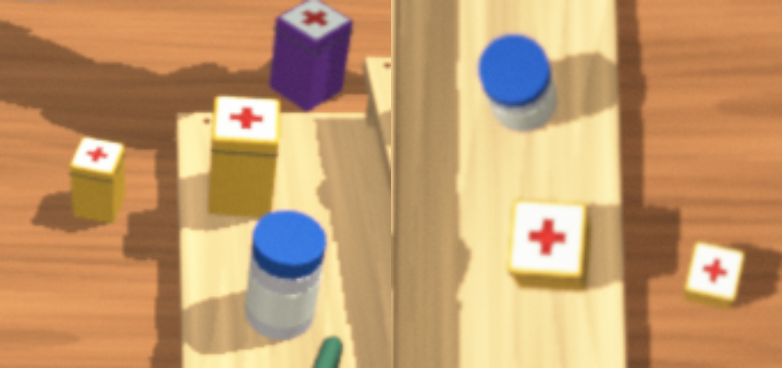

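The crop confirms it: the large yellow tin with the red cross stands on the bottom tier next to the jar. The small yellow tin is on the table and the purple one is behind. I'll turn the tool so its closing line runs along world x, then go above the tin.

>>> jog_arm(
  increments=[
    [[0, 0, 0, 0, 0, 0.0431, 0], [0, 0, 0, 0, 0, 0.0431, 0], [0, 0, 0, 0, 0, 0.0431, 0], [0, 0, 0, 0, 0, 0.0431, 0], [0, 0, 0, 0, 0, 0.0431, 0], [0, 0, 0, 0, 0, 0.0431, 0], [0, 0, 0, 0, 0, 0.0431, 0], [0, 0, 0, 0, 0, 0.0431, 0], [0, 0, 0, 0, 0, 0.0431, 0], [-0.1128, 0.0995, 0, 0, 0, 0, 0], [-0.1128, 0.0995, 0, 0, 0, 0, 0], [-0.1128, 0.0995, 0, 0, 0, 0, 0], [-0.1128, 0.0995, 0, 0, 0, 0, 0], [-0.1128, 0.0995, 0, 0, 0, 0, 0], [-0.1128, 0.0995, 0, 0, 0, 0, 0], [-0.1128, 0.0995, 0, 0, 0, 0, 0], [-0.1128, 0.0995, 0, 0, 0, 0, 0], [-0.1128, 0.0995, 0, 0, 0, 0, 0], [-0.1128, 0.0995, 0, 0, 0, 0, 0], [-0.1128, 0.0995, 0, 0, 0, 0, 0]],
  ],
  force=40,
)

```text
clock: 4.3
tcp_pos: [0.473, 0.228, 0.2315]
orientation: [0.0, 0.707, 0.707, 0.0]
wrist_force: [-0.4, 0.4, 0.1]
finger_gap: 0.0854
grip_force: 0.0
```

>>> jog_arm(
  increments=[
    [[0, 0, 0.1, 0, 0, 0, 0], [0, 0, 0.1, 0, 0, 0, 0], [0, 0, 0.1, 0, 0, 0, 0], [0, 0, 0.1, 0, 0, 0, 0], [0, 0, 0.1, 0, 0, 0, 0], [0, 0, 0.05, 0, 0, 0, 0], [0, 0, 0, 0, 0, 0, 0], [0, 0, 0, 0, 0, 0, 255], [0, 0, 0, 0, 0, 0, 255], [0, 0, 0, 0, 0, 0, 255], [0, 0, 0, 0, 0, 0, 255], [0, 0, 0, 0, 0, 0, 255], [0, 0, 0, 0, 0, 0, 255], [0, 0, 0, 0, 0, 0, 255]],
  ],
  force=40,
)

```text
clock: 5.7
tcp_pos: [0.4731, 0.2296, 0.0955]
orientation: [0.001, 0.707, 0.707, 0.001]
wrist_force: [-1.7, 0.3, 5.6]
finger_gap: 0.0586
grip_force: 42.6
```

>>> jog_arm(
  increments=[
    [[0, 0, -0.06, 0, 0, 0, 255], [0, 0, -0.1, 0, 0, 0, 255], [0, 0, -0.1, 0, 0, 0, 255], [0, 0, -0.1, 0, 0, 0, 255], [-0.06, 0.02, -0.04, 0, 0, 0, 255], [-0.1, 0.024, 0, 0, 0, 0, 255], [-0.1, 0.024, 0, 0, 0, 0, 255], [-0.1, 0.024, 0, 0, 0, 0, 255], [-0.1, 0.024, 0, 0, 0, 0, 255], [-0.1, 0.024, 0, 0, 0, 0, 255], [-0.1, 0.024, 0, 0, 0, 0, 255], [-0.1, 0.024, 0, 0, 0, 0, 255], [-0.1, 0.024, 0, 0, 0, 0, 255], [-0.1, 0.024, 0, 0, 0, 0, 255], [-0.1, 0.024, 0, 0, 0, 0, 255], [-0.1, 0.02, 0, 0, 0, 0, 255], [-0.028, 0, 0, 0, 0, -0.0181, 255], [0, 0, 0, 0, 0, 0, 255], [0, 0, 0, 0, 0, 0, 255]],
  ],
)

```text
clock: 7.6
tcp_pos: [0.5418, -0.0677, 0.1938]
orientation: [-0.0, 0.688, 0.726, 0.0]
wrist_force: [0.2, 0.8, -2.7]
finger_gap: 0.0581
grip_force: 42.7
```

Run:
```python
from h import *
s=env.get_state();print(s['tcp_pos'],s['finger_gap'],s['wrist_force'])
S=cams.read_camera('scene');T=cams.read_camera('top')
for c,n in((S,'scene'),(T,'top')):
    cv2.imwrite(f'pics/{n}1.png',c['pixels'][:,:,::-1])
    p=s['tcp_pos']; b=np.array([p[0],p[1],p[2]-.058]); pts=place(boxpts(.058,.058,b[2],b[2]+.095),[b[0],b[1],.057]); print(np.round(proj(c,pts)).astype(int).tolist())
S2=S['pixels'][120:360,60:380];T2=T['pixels'][140:300,380:600]
im=np.hstack([cv2.resize(S2,(480,360)),cv2.resize(T2,(320,233))[:,:][0:233] if 0 else cv2.copyMakeBorder(cv2.resize(T2,(320,233)),0,127,0,0,cv2.BORDER_CONSTANT)])
cv2.imwrite('pics/c1.png',im[:,:,::-1])
# box by pixels
h=cv2.cvtColor(T['pixels'],cv2.COLOR_RGB2HSV)
```

```text
[ 0.54179992 -0.06766155  0.19380386] 0.05809876932852139 [ 0.17359207  0.84420419 -2.65627513]
[[187, 240], [177, 200], [217, 239], [210, 200], [181, 261], [170, 222], [213, 260], [205, 221]]
[[461, 237], [476, 224], [429, 239], [440, 226], [458, 206], [472, 190], [426, 208], [437, 192]]
```

View pics/c1.png

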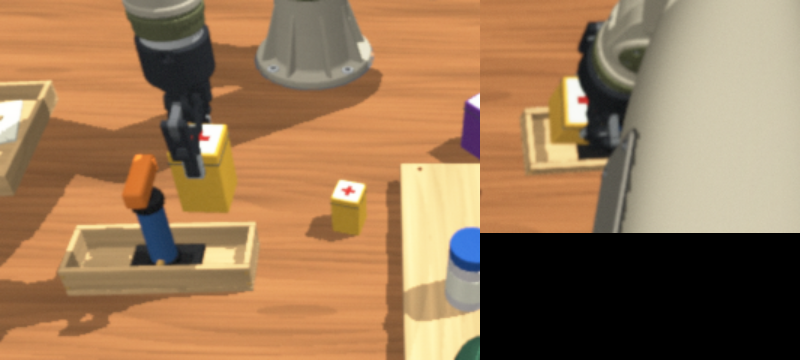

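Run:
```python
from h import *
s=env.get_state();p=s['tcp_pos']
S=cams.read_camera('scene')
def yel(c,r):
    h=cv2.cvtColor(c['pixels'],cv2.COLOR_RGB2HSV);m=cv2.inRange(h,(20,150,90),(32,255,255));k=np.zeros_like(m);k[r[1]:r[3],r[0]:r[2]]=1;return m*k
m=yel(S,(165,180,225,270))
ys,xs=np.nonzero(m);print('yellow ext',xs.min(),xs.max(),ys.min(),ys.max())
z=p[2]-.058
# bottom-corner & side lines from contour: lower hull
h=cv2.convexHull(np.c_[xs,ys].astype(np.int32)); print(cv2.approxPolyDP(h,2,True)[:,0].tolist())
M=seg('tin','scene',np.array([197,230]))
if M is not None:
    ys,xs=np.nonzero(M);print('seg ext',xs.min(),xs.max(),ys.min(),ys.max())
    for dz in(-.003,0,.003): print(dz,fit([(S,hull(M))],boxpts(.058,.058,z+dz,z+dz+.095),[p[0],p[1],.057]))
# foot: dark blob in scene0/top0
for n,r,zf in(('scene',(130,270,215,312),.018),('top',(435,215,500,255),.018)):
    im=cv2.imread(f'pics/{n}0.png'); c=S if n=='scene' else cams.read_camera('top')
    g=im.max(2); k=np.zeros_like(g);k[r[1]:r[3],r[0]:r[2]]=1
    d=((g<60)*k).astype(np.uint8); nn,l,st,ce=cv2.connectedComponentsWithStats(d); 
    i=1+np.argmax(st[1:,4]); ys,xs=np.nonzero(l==i); a=cv2.approxPolyDP(cv2.convexHull(np.c_[xs,ys].astype(np.int32)),1.5,True)[:,0]
    for q in a: print(n,q.tolist(),np.round(atz(c,q,zf),4)[:2].tolist())
cr=[cv2.resize(cv2.imread('pics/scene0.png')[215:325,95:240],(800,600)),cv2.resize(cv2.imread('pics/top0.png')[185:270,400:550],(800,453))]
cv2.imwrite('pics/cs.png',cr[0]);cv2.imwrite('pics/ct.png',cr[1])
```

```text
yellow ext 172 217 203 260
[[212, 259], [184, 260], [172, 224], [173, 221], [210, 203], [217, 239]]
seg ext 172 217 203 261
-0.003 (array([ 0.54162111, -0.06691672,  0.07899662]), np.float64(0.17278164275017538))
0 (array([ 0.5441766 , -0.06601274,  0.07992411]), np.float64(0.17695589523352084))
0.003 (array([ 0.54664777, -0.06506363,  0.08573757]), np.float64(0.18394893436908677))
scene [195, 283] [0.5201, -0.1021]
scene [193, 294] [0.5501, -0.0996]
scene [174, 295] [0.5537, -0.1375]
scene [178, 283] [0.521, -0.1374]
top [493, 245] [0.5242, -0.1914]
top [449, 247] [0.5206, -0.1033]
top [446, 223] [0.5699, -0.1]
top [466, 221] [0.5738, -0.1405]
top [491, 239] [0.5364, -0.1883]
```

View pics/cs.png

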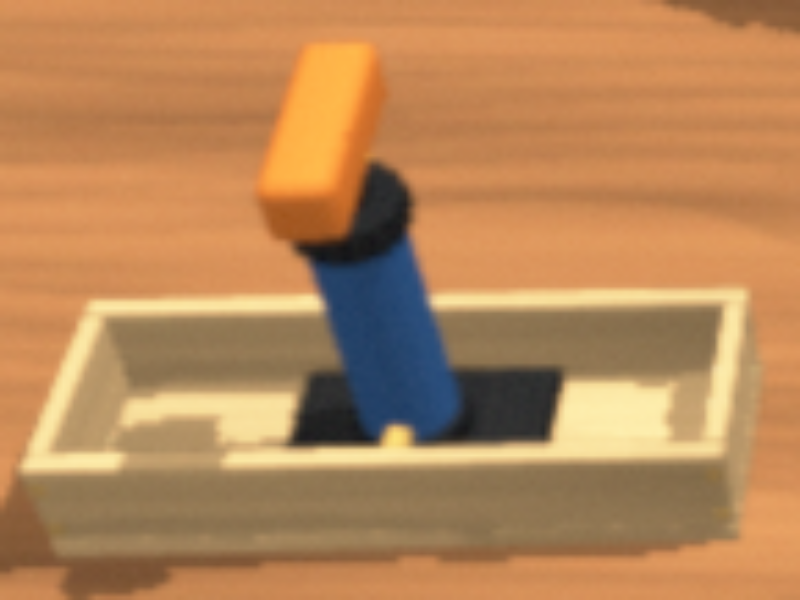

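View pics/ct.png

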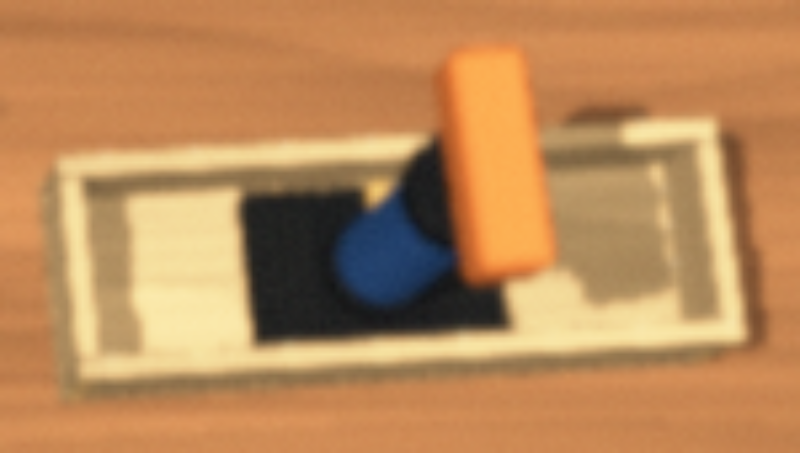

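>>> jog_arm(
  increments=[
    [[-0.002, 0.006, 0.06, 0, 0, 0, 255], [0, 0, 0.08, 0, 0, 0, 255], [0, 0, 0.08, 0, 0, 0, 255], [0, 0, 0.06, 0, 0, 0, 255], [0, 0, 0.04, 0, 0, 0, 255], [0, 0, 0.02, 0, 0, 0, 255], [0, 0, 0.01, 0, 0, 0, 255], [0, 0, 0.01, 0, 0, 0, 255], [0, 0, 0.01, 0, 0, 0, 255], [0, 0, 0, 0, 0, 0, 255], [0, 0, 0, 0, 0, 0, 255]],
  ],
)

```text
clock: 8.95
tcp_pos: [0.5437, -0.0683, 0.1016]
orientation: [0.0, 0.687, 0.727, 0.0]
wrist_force: [-1.0, -0.7, -0.7]
finger_gap: 0.0587
grip_force: 42.8
```

>>> jog_arm(
  increments=[
    [[0, 0, 0.02, 0, 0, 0, 255], [0, 0, 0.02, 0, 0, 0, 255], [0, 0, 0.02, 0, 0, 0, 255], [0, 0, 0.02, 0, 0, 0, 255], [0, 0, 0.02, 0, 0, 0, 255], [0, 0, 0.01, 0, 0, 0, 255], [0, 0, 0.01, 0, 0, 0, 255], [0, 0, 0, 0, 0, 0, 255], [0, 0, 0, 0, 0, 0, 255]],
  ],
)

```text
clock: 9.85
tcp_pos: [0.5436, -0.0682, 0.0714]
orientation: [0.0, 0.687, 0.727, 0.0]
wrist_force: [0.3, -0.5, -0.7]
finger_gap: 0.0583
grip_force: 42.8
```

>>> jog_arm(
  increments=[
    [[0, 0, 0.008, 0, 0, 0, 255], [0, 0, 0.004, 0, 0, 0, 255], [0, 0, 0.003, 0, 0, 0, 255], [0, 0, 0, 0, 0, 0, 255], [0, 0, 0, 0, 0, 0, 180], [0, 0, 0, 0, 0, 0, 0], [0, 0, 0, 0, 0, 0, 0], [0, 0, 0, 0, 0, 0, 0], [0, 0, 0, 0, 0, 0, 0], [0, 0, -0.04, 0, 0, 0, 0], [0, 0, -0.08, 0, 0, 0, 0], [0, 0, -0.1, 0, 0, 0, 0], [0, 0, -0.1, 0, 0, 0, 0], [0, 0, -0.1, 0, 0, 0, 0], [0, 0, -0.1, 0, 0, 0, 0], [0, 0, 0, 0, 0, 0, 0]],
  ],
)

```text
clock: 11.45
tcp_pos: [0.5457, -0.0688, 0.2022]
orientation: [0.003, 0.687, 0.727, 0.002]
wrist_force: [1.4, 0.2, 0.7]
finger_gap: 0.0853
grip_force: 0.0
```

Run:
```python
from h import *
s=env.get_state();print(s['clock'],s['tcp_pos'],s['finger_gap'])
S=cams.read_camera('scene')
cv2.imwrite('pics/s2.png',cv2.resize(S['pixels'][200:330,80:260],(720,520))[:,:,::-1])
M=seg('tin','scene',np.array([205,260]))
if M is not None:
    print(fit([(S,hull(M))],boxpts(.058,.058,.008,.103),[.5434,-.068,.057])); print(fit([(S,hull(M))],boxpts(.058,.058,.018,.113),[.5434,-.068,.057]))
for m in spotter.landmark_of('tin_center','scene'): print(m['uv'],m['conf'],atz(S,m['uv'],.0555))
```

```text
11.45 [ 0.54571289 -0.06878521  0.20223609] 0.08532498697120795
(array([ 0.52074261, -0.07631458,  0.09514313]), np.float64(0.28854885773254557))
(array([ 0.52314129, -0.07490438,  0.09857803]), np.float64(0.30299633163313144))
[206.1, 281.2] 0.95 [ 0.54829133 -0.06722735  0.0555    ]
[291.2, 255.5] 0.83 [0.47135871 0.09682609 0.0555    ]
```

View pics/s2.png

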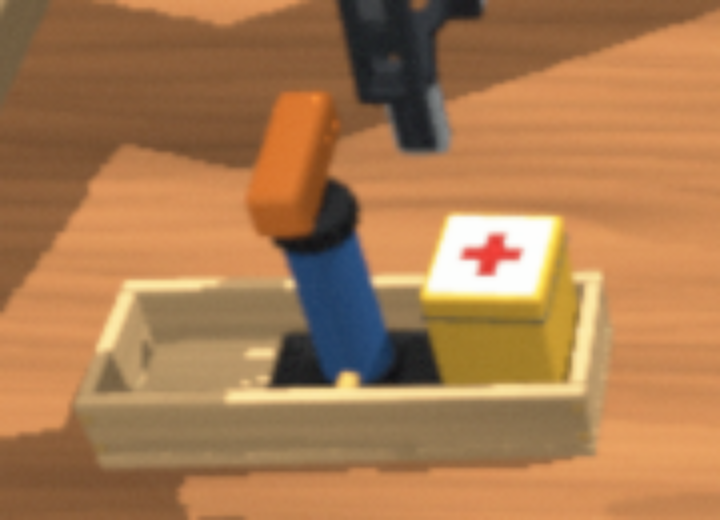

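The tin stands upright in the right-hand (+y) gap. Next is the jar.

>>> jog_arm(
  increments=[
    [[0.05, 0.013, 0, 0, 0, 0, 0], [0.1, 0.025, 0, 0, 0, 0, 0], [0.1, 0.025, 0, 0, 0, 0, 0], [0.1, 0.025, 0, 0, 0, 0, 0], [0.1, 0.025, 0, 0, 0, 0, 0], [0.1, 0.025, 0, 0, 0, 0, 0], [0.1, 0.025, 0, 0, 0, 0, 0], [0.1, 0.025, 0, 0, 0, 0, 0], [0.1, 0.025, 0, 0, 0, 0, 0], [0.1, 0.025, 0, 0, 0, 0, 0], [0.1, 0.025, 0, 0, 0, 0, 0], [0.1, 0.025, 0, 0, 0, 0, 0], [0.1, 0.025, 0, 0, 0, 0, 0], [0.1, 0.025, 0, 0, 0, 0, 0], [0.04, 0.013, 0, 0, 0, 0, 0], [0, 0, 0, 0, 0, 0, 0], [0, 0, 0, 0, 0, 0, 0]],
  ],
)

```text
clock: 13.3
tcp_pos: [0.611, 0.2833, 0.1968]
orientation: [-0.0, 0.687, 0.727, -0.001]
wrist_force: [-0.4, -0.2, -0.0]
finger_gap: 0.0855
grip_force: 0.0
```

>>> jog_arm(
  increments=[
    [[-0.0515, -0.0075, 0, 0, 0, 0, 0], [-0.05, -0.0075, 0, 0, 0, 0, 0], [0, 0, 0.05, 0, 0, 0, 0], [0, 0, 0.08, 0, 0, 0, 0], [0, 0, 0.08, 0, 0, 0, 0], [0, 0, 0.08, 0, 0, 0, 0], [0, 0, 0.07, 0, 0, 0, 0], [0, 0, 0.045, 0, 0, 0, 0], [0, 0, 0, 0, 0, 0, 0], [0, 0, 0, 0, 0, 0, 255], [0, 0, 0, 0, 0, 0, 255], [0, 0, 0, 0, 0, 0, 255], [0, 0, 0, 0, 0, 0, 255], [0, 0, 0, 0, 0, 0, 255], [0, 0, 0, 0, 0, 0, 255], [0, 0, 0, 0, 0, 0, 255]],
  ],
  force=40,
)

```text
clock: 14.9
tcp_pos: [0.6099, 0.2584, 0.0977]
orientation: [0.001, 0.687, 0.727, 0.001]
wrist_force: [-0.8, 0.1, 5.4]
finger_gap: 0.0572
grip_force: 43.4
```

>>> jog_arm(
  increments=[
    [[0, 0, -0.05, 0, 0, 0, 255], [0, 0, -0.1, 0, 0, 0, 255], [0, 0, -0.1, 0, 0, 0, 255], [0, 0, -0.1, 0, 0, 0, 255], [0, 0, -0.1, 0, 0, 0, 255], [0, 0, -0.1, 0, 0, 0, 255], [0, 0, -0.1, 0, 0, 0, 255], [0, 0, -0.05, 0, 0, 0, 255]],
  ],
)

```text
clock: 15.7
tcp_pos: [0.6097, 0.2583, 0.2743]
orientation: [0.001, 0.687, 0.727, 0.001]
wrist_force: [-0.1, -0.1, -2.1]
finger_gap: 0.0568
grip_force: 43.5
```

>>> jog_arm(
  increments=[
    [[-0.06, -0.017, 0, 0, 0, 0, 255], [-0.1, -0.017, 0, 0, 0, 0, 255], [-0.1, -0.017, 0, 0, 0, 0, 255], [-0.1, -0.017, 0, 0, 0, 0, 255], [-0.1, -0.017, 0, 0, 0, 0, 255], [-0.1, -0.017, 0, 0, 0, 0, 255], [-0.1, -0.017, 0, 0, 0, 0, 255], [-0.1, -0.017, 0, 0, 0, 0, 255], [-0.1, -0.017, 0, 0, 0, 0, 255], [-0.1, -0.017, 0, 0, 0, 0, 255], [-0.1, -0.017, 0, 0, 0, 0, 255], [-0.1, -0.017, 0, 0, 0, 0, 255], [-0.1, -0.017, 0, 0, 0, 0, 255], [-0.1, -0.017, 0, 0, 0, 0, 255], [-0.1, -0.017, 0, 0, 0, 0, 255], [-0.1, -0.017, 0, 0, 0, 0, 255], [-0.1, -0.017, 0, 0, 0, 0, 255], [-0.1, -0.017, 0, 0, 0, 0, 255], [-0.1, -0.017, 0, 0, 0, 0, 255], [-0.072, -0.017, 0, 0, 0, 0, 255]],
  ],
)

```text
clock: 17.7
tcp_pos: [0.5512, -0.2303, 0.2713]
orientation: [-0.0, 0.687, 0.726, -0.0]
wrist_force: [-0.1, 0.3, -2.3]
finger_gap: 0.0566
grip_force: 43.5
```

>>> jog_arm(
  increments=[
    [[0, 0, 0, 0, 0, 0, 255], [0, 0, 0, 0, 0, 0, 255]],
  ],
)

```text
clock: 17.9
tcp_pos: [0.5513, -0.2288, 0.2712]
orientation: [-0.0, 0.687, 0.726, 0.0]
wrist_force: [-0.2, -0.6, -2.6]
finger_gap: 0.0572
grip_force: 43.5
```

Run:
```python
from h import *
s=env.get_state();p=s['tcp_pos'];print(s['clock'],p,s['wrist_force'])
S=cams.read_camera('scene')
cv2.imwrite('pics/s3.png',cv2.resize(S['pixels'][140:330,60:260],(632,600))[:,:,::-1])
z=p[2]-.0617
for m in spotter.landmark_of('jar_center','scene')[:2]: print(m['uv'],m['conf'],atz(S,m['uv'],z+.0475))
u=proj(S,[p[0],p[1],z+.05])[0]
M=seg('jar','scene',u)
if M is not None: print(fit([(S,hull(M))],cylpts(.058,z,z+.095),[p[0],p[1],0],False))
```

```text
17.9 [ 0.55127707 -0.22881728  0.27118786] [-0.20750383 -0.57844837 -2.59493222]
[93.1, 201.7] 0.67 [ 0.55540635 -0.22337236  0.25698786]
[413.6, 310.9] 0.37 [0.77586924 0.28645851 0.25698786]
(array([ 0.55036918, -0.22873046]), np.float64(0.12497644495595006))
```

View pics/s3.png

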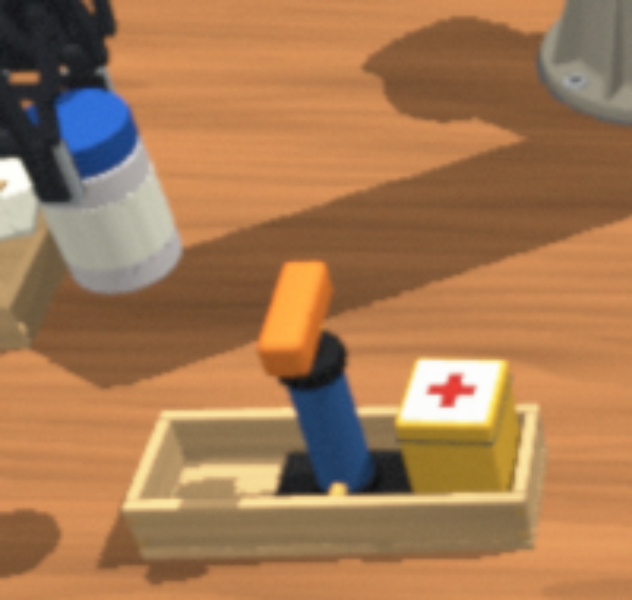

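Run:
```python
from h import *
S=cams.read_camera('scene')
f=lambda P:np.round((proj(S,P)-[60,140])*[3.16,3.158],0).tolist()
x,y=.5513,-.2288; z=.2095
print('jar bottom/top centre',f([[x,y,z],[x,y,z+.095]]))
n=Rq(S['attitude']).inv().apply([1,.057,0]) ;d=np.array([-.057,1,0])*.029
print('left edge',f([[x-d[0],y-d[1],z],[x-d[0],y-d[1],z+.095]]),'right',f([[x+d[0],y+d[1],z],[x+d[0],y+d[1],z+.095]]))
print('pump',f([[.548,-.148,.018],[.548,-.148,.12]]))
```

```text
jar bottom/top centre [[126.0, 258.0], [67.0, 116.0]]
left edge [[72.0, 259.0], [9.0, 117.0]] right [[179.0, 257.0], [125.0, 115.0]]
pump [[346.0, 482.0], [310.0, 370.0]]
```

>>> jog_arm(
  increments=[
    [[0, 0.005, 0.05, 0, 0, 0, 255], [0, 0, 0.09, 0, 0, 0, 255], [0, 0, 0.09, 0, 0, 0, 255], [0, 0, 0.09, 0, 0, 0, 255], [0, 0, 0.09, 0, 0, 0, 255], [0, 0, 0.09, 0, 0, 0, 255], [0, 0, 0.07, 0, 0, 0, 255], [0, 0, 0.04, 0, 0, 0, 255], [0, 0, 0.02, 0, 0, 0, 255], [0, 0, 0.02, 0, 0, 0, 255], [0, 0, 0.01, 0, 0, 0, 255], [0, 0, 0.01, 0, 0, 0, 255], [0, 0, 0, 0, 0, 0, 255], [0, 0, 0, 0, 0, 0, 255]],
  ],
)

```text
clock: 19.5
tcp_pos: [0.553, -0.2289, 0.1042]
orientation: [0.0, 0.687, 0.727, 0.0]
wrist_force: [-0.3, -0.4, -2.3]
finger_gap: 0.0571
grip_force: 43.5
```

>>> jog_arm(
  increments=[
    [[0, 0, 0.02, 0, 0, 0, 255], [0, 0, 0.02, 0, 0, 0, 255], [0, 0, 0.02, 0, 0, 0, 255], [0, 0, 0.02, 0, 0, 0, 255], [0, 0, 0.02, 0, 0, 0, 255], [0, 0, 0.02, 0, 0, 0, 255], [0, 0, 0, 0, 0, 0, 255], [0, 0, 0, 0, 0, 0, 255]],
  ],
)

```text
clock: 20.3
tcp_pos: [0.5527, -0.2288, 0.0736]
orientation: [-0.0, 0.687, 0.727, -0.0]
wrist_force: [0.3, -0.5, -2.0]
finger_gap: 0.0573
grip_force: 43.5
```

>>> jog_arm(
  increments=[
    [[0, 0, 0.008, 0, 0, 0, 255], [0, 0, 0.004, 0, 0, 0, 255], [0, 0, 0.004, 0, 0, 0, 255], [0, 0, 0, 0, 0, 0, 255], [0, 0, 0, 0, 0, 0, 180], [0, 0, 0, 0, 0, 0, 0], [0, 0, 0, 0, 0, 0, 0], [0, 0, 0, 0, 0, 0, 0], [0, 0, 0, 0, 0, 0, 0], [0, 0, -0.04, 0, 0, 0, 0], [0, 0, -0.08, 0, 0, 0, 0], [0, 0, -0.1, 0, 0, 0, 0], [0, 0, -0.1, 0, 0, 0, 0], [0, 0, -0.1, 0, 0, 0, 0], [0, 0, -0.1, 0, 0, 0, 0], [0, 0, -0.1, 0, 0, 0, 0], [0, 0, 0, 0, 0, 0, 0], [0, 0, 0, 0, 0, 0, 0]],
  ],
)

```text
clock: 22.1
tcp_pos: [0.5532, -0.229, 0.2258]
orientation: [0.001, 0.687, 0.727, 0.0]
wrist_force: [0.1, 0.8, 0.4]
finger_gap: 0.0855
grip_force: 0.0
```

Run:
```python
from h import *
s=env.get_state();p=s['tcp_pos'];print(s['clock'],p)
S=cams.read_camera('scene');T=cams.read_camera('top')
im=np.hstack([cv2.resize(S['pixels'][200:330,80:260],(415,300)),cv2.resize(T['pixels'][170:280,390:560],(385,249)) if 0 else cv2.copyMakeBorder(cv2.resize(T['pixels'][170:280,390:560],(385,249)),0,51,0,0,cv2.BORDER_CONSTANT)])
cv2.imwrite('pics/s4.png',im[:,:,::-1])
for c,n,nr in((S,'scene',(156,245)),(T,'top',(492,216))):
    h=cv2.cvtColor(c['pixels'],cv2.COLOR_RGB2HSV);m=cv2.inRange(h,(5,175,150),(16,255,255))
    k=np.zeros_like(m);k[nr[1]-35:nr[1]+35,nr[0]-30:nr[0]+30]=1;m=m*k
    nn,l,st,ce=cv2.connectedComponentsWithStats(m)
    i=1+np.argmax(st[1:,4]);m=(l==i).astype(np.uint8);print(n,st[i],ce[i])
    for z in(0,):print(fit([(c,hull(m))],boxpts(.076,.026,.152,.178),[.548,-.147,.1]))
    if n=='scene': sm=m
    else: print('joint',fit([(S,hull(sm)),(T,hull(m))],boxpts(.076,.026,.152,.178),[.548,-.147,.1]))
```

```text
22.1 [ 0.55316044 -0.22902949  0.22575654]
scene [141 222  24  37 404] [153.10643564 242.1509901 ]
(array([ 0.54585729, -0.14688859,  0.153064  ]), np.float64(0.17328462278397727))
top [481 194  22  43 552] [491.23007246 214.86594203]
(array([ 0.54614555, -0.14573686,  0.00296333]), np.float64(0.2155793581398362))
joint (array([ 0.5455775 , -0.14702611,  0.13850307]), np.float64(0.3982547640071904))
```

View pics/s4.png

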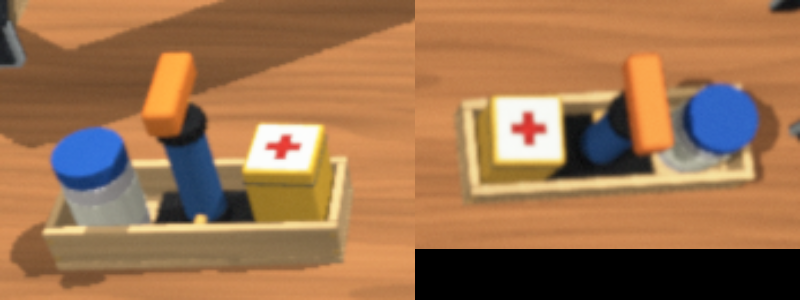

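Run:
```python
from h import *
S=cams.read_camera('scene');T=cams.read_camera('top')
def g(c,pts,o,sc):
    P=np.array([atz(c,np.array(q)/sc+o,.178)[:2] for q in pts]); near=P[2:].mean(0);far=P[:2].mean(0);d=far-near
    print(np.round(P,4).tolist(),'c',P.mean(0).round(4),'yaw',np.arctan2(d[1],d[0]).round(3)%np.pi,'len',np.linalg.norm(d))
g(T,[(447,52),(520,46),(550,265),(472,280)],np.array([400,185]),5.333)
g(S,[(310,45),(375,45),(350,188),(262,188)],np.array([95,215]),np.array([5.517,5.4545]))
# search: hull of relaxed orange mask
for c,n,(a,b,cc,d) in((S,'scene',(135,215,172,265)),(T,'top',(478,188,508,242))):
    h=cv2.cvtColor(c['pixels'],cv2.COLOR_RGB2HSV).astype(int);m=((h[...,0]<17)&(h[...,1]>200)&(h[...,2]>110)).astype(np.uint8)
    k=np.zeros_like(m);k[b:d,a:cc]=1;m*=k
    i=np.nonzero(m);print(n,len(i[0]),i[1].min(),i[1].max(),i[0].min(),i[0].max(),fit([(c,hull(m))],boxpts(.076,.026,.152,.178),[.548,-.147,.1]))
    M=cv2.minAreaRect(np.c_[i[1],i[0]].astype(np.float32));print(M)
```

```text
[[0.58, -0.1308], [0.5819, -0.1547], [0.5087, -0.159], [0.5039, -0.1336]] c [ 0.5436 -0.1445] yaw 0.047 len 0.0747846242022656
[[0.5169, -0.1559], [0.5163, -0.1341], [0.5864, -0.1231], [0.5871, -0.1508]] c [ 0.5517 -0.141 ] yaw 0.11459265358979298 len 0.07059939707137936
scene 102 144 163 226 258 (array([ 0.54596743, -0.14567076,  0.24884963]), np.float64(0.5894157988717349))
((157.53846740722656, 243.69227600097656), (12.20340347290039, 34.391414642333984), 33.690067291259766)Traceback (most recent call last):
  File "<stdin>", line 12, in <module>
    return umr_minimum(a, axis, None, out, keepdims, initial, where)
ValueError: zero-size array to reduction operation minimum which has no identity
```

>>> jog_arm(
  increments=[
    [[0, 0, 0, 0, 0, -0.0461, 0], [0, 0, 0, 0, 0, -0.0461, 0], [0, 0, 0, 0, 0, -0.0461, 0], [0, 0, 0, 0, 0, -0.0461, 0], [0, 0, 0, 0, 0, -0.0461, 0], [0, 0, 0, 0, 0, -0.0461, 0], [0, 0, 0, 0, 0, -0.0461, 0], [0, 0, 0, 0, 0, -0.0461, 0], [0, 0, 0, 0, 0, -0.0461, 0], [0, 0, 0, 0, 0, -0.0461, 0], [0, 0, 0, 0, 0, -0.0461, 0], [0, 0.06, 0, 0, 0, 0, 0], [0, 0.09, 0, 0, 0, 0, 0], [0, 0.09, 0, 0, 0, 0, 0], [-0.004, 0.06, 0, 0, 0, 0, 0], [0, 0.031, 0, 0, 0, 0, 0], [0, 0, 0, 0, 0, 0, 0], [0, 0, 0, 0, 0, 0, 0], [0, 0, 0, 0, 0, 0, 0]],
  ],
  force=20,
)

```text
clock: 24.2
tcp_pos: [0.5474, -0.1469, 0.2247]
orientation: [0.0, -0.039, 0.999, -0.0]
wrist_force: [-0.7, 0.7, 0.3]
finger_gap: 0.0856
grip_force: 0.0
```

>>> jog_arm(
  increments=[
    [[0, 0, 0.04, 0, 0, 0, 0], [0, 0, 0.08, 0, 0, 0, 0], [0, 0, 0.08, 0, 0, 0, 0], [0, 0, 0.06, 0, 0, 0, 0], [0, 0, 0.03, 0, 0, 0, 0], [0, 0, 0.012, 0, 0, 0, 0], [0, 0, 0, 0, 0, 0, 60], [0, 0, 0, 0, 0, 0, 120], [0, 0, 0, 0, 0, 0, 140], [0, 0, 0, 0, 0, 0, 150], [0, 0, 0, 0, 0, 0, 150]],
  ],
  force=20,
)

```text
clock: 25.3
tcp_pos: [0.5475, -0.1463, 0.1497]
orientation: [0.0, -0.039, 0.999, -0.0]
wrist_force: [-0.3, -0.2, -0.8]
finger_gap: 0.035
grip_force: 0.0
```

Run:
```python
from h import *
s=env.get_state();p=s['tcp_pos'];print(s['clock'],p,s['finger_gap'],s['wrist_force'])
S=cams.read_camera('scene')
cv2.imwrite('pics/s5.png',cv2.resize(S['pixels'][190:310,90:250],(800,600),interpolation=cv2.INTER_CUBIC)[:,:,::-1])
```

```text
25.3 [ 0.54751439 -0.14627569  0.14970679] 0.03500316383645137 [-0.26310648 -0.1821293  -0.75218766]
```

View pics/s5.png

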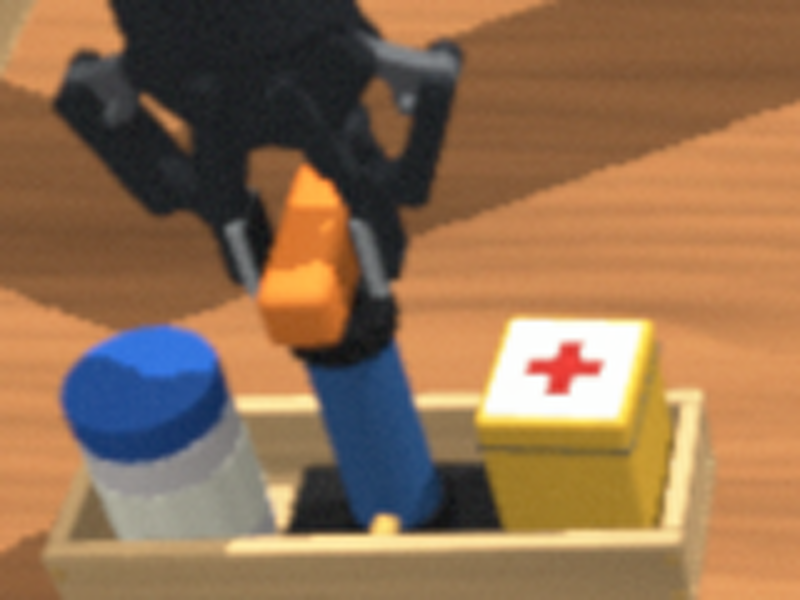

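>>> jog_arm(
  increments=[
    [[0, 0, 0, 0, 0, 0, 160], [0, 0, 0, 0, 0, 0, 165], [0, 0, 0, 0, 0, 0, 170], [0, 0, 0, 0, 0, 0, 175], [0, 0, 0, 0, 0, 0, 180], [0, 0, 0, 0, 0, 0, 255], [0, 0, 0, 0, 0, 0, 255], [0, 0, 0, 0, 0, 0, 255]],
  ],
  force=20,
)

```text
clock: 26.15
tcp_pos: [0.5473, -0.1462, 0.1493]
orientation: [0.0, -0.039, 0.999, 0.0]
wrist_force: [-1.1, 0.3, 0.9]
finger_gap: 0.0257
grip_force: 19.8
```

>>> jog_arm(
  increments=[
    [[0, 0, 0, 0, 0, 0, 255], [0, 0, 0, 0, 0, 0, 255]],
  ],
)

```text
clock: 26.35
tcp_pos: [0.5473, -0.1462, 0.1493]
orientation: [0.0, -0.039, 0.999, 0.0]
wrist_force: [-0.4, -0.2, 1.8]
finger_gap: 0.0256
grip_force: 19.8
```

Run:
```python
from h import *
s=env.get_state();print(s['tcp_pos'],s['finger_gap'],s['wrist_force'],s['ft_torque'],s['grip_force'])
```

```text
[ 0.54728621 -0.14618183  0.14933064] 0.025617989954549083 [-0.42960088 -0.17145408  1.7514964 ] [0.09612518 0.07751377 0.03046773] 19.807323217391968
```

>>> jog_arm(
  increments=[
    [[0, 0, -0.004, 0, 0, 0, 255], [0, 0, -0.008, 0, 0, 0, 255], [0, 0, -0.01, 0, 0, 0, 255], [0, 0, -0.01, 0, 0, 0, 255], [0, 0, -0.01, 0, 0, 0, 255], [0, 0, -0.008, 0, 0, 0, 255], [0, 0, 0, 0, 0, 0, 255]],
  ],
  force=30,
)

```text
clock: 27.05
tcp_pos: [0.5475, -0.1464, 0.1622]
orientation: [0.0, -0.039, 0.999, -0.0]
wrist_force: [0.8, -0.1, -1.4]
finger_gap: 0.0257
grip_force: 31.6
```

>>> jog_arm(
  increments=[
    [[0, 0, -0.008, 0, 0, 0, 255], [0, 0, -0.012, 0, 0, 0, 255], [0, 0, -0.014, 0, 0, 0, 255], [0, 0, -0.014, 0, 0, 0, 255], [0, 0, -0.014, 0, 0, 0, 255], [0, 0, -0.014, 0, 0, 0, 255], [0, 0, -0.014, 0, 0, 0, 255], [0, 0, -0.014, 0, 0, 0, 255], [0, 0, -0.012, 0, 0, 0, 255], [0, 0, -0.01, 0, 0, 0, 255], [0, 0, -0.006, 0, 0, 0, 255], [0, 0, 0, 0, 0, 0, 255], [0, 0, 0, 0, 0, 0, 255], [0, 0, 0, 0, 0, 0, 255], [0, 0, 0, 0, 0, 0, 255], [0, 0, 0, 0, 0, 0, 255]],
  ],
)

```text
clock: 28.65
tcp_pos: [0.5472, -0.1462, 0.1947]
orientation: [-0.0, -0.039, 0.999, 0.0]
wrist_force: [0.5, 0.1, -0.8]
finger_gap: 0.0255
grip_force: 31.6
```

Run:
```python
from h import *
s=env.get_state();print(s['clock'],s['tcp_pos'],s['finger_gap'],s['wrist_force'],s['ft_torque'],s['grip_force'])
S=cams.read_camera('scene')
for t in('plunger','pump','jar_center','tin_center'):
    print(t,[(np.round(m['uv'],1).tolist(),round(m['conf'],2)) for m in spotter.landmark_of(t,'scene')[:2]])
print(proj(S,[[.5475,-.1465,.165],[.5475,-.1465,.211]]).round(1).tolist())
```

```text
28.65 [ 0.54723957 -0.14621588  0.1946603 ] 0.025548078115201923 [ 0.54187732  0.14907982 -0.81268343] [-0.01450815  0.0025088   0.01367529] 31.61288559436798
plunger [([146.5, 219.5], 0.98)]
pump [([170.2, 298.1], 0.85), ([459.9, 311.3], 0.22)]
jar_center [([126.9, 282.7], 0.67)]
tin_center [([291.8, 258.9], 0.82), ([204.6, 281.1], 0.59)]
[[153.2, 239.6], [147.0, 220.4]]
```

Run:
```python
from h import *
S=cams.read_camera('scene');print(proj(S,[[.5527,-.2289,.0555],[.5434,-.068,.0555]]).round(1).tolist())
print(ticket.hand_in())
```

```text
[[124.0, 281.4], [206.2, 279.4]]
the job is handed in; nothing more can be done
None
```

I handed the job in at about 29 s on the robot's clock, with the jar and tin upright in the two gaps and the gripper holding the plunger about 45 of 92 mm up; the wrist force showed no binding or lifting of the pump, and no pass or fail result came back.

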